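Cull the heat sink that missed its cross-cut and clamp it for cutting

ROBOT

A 6-joint arm with a two-finger parallel gripper is mounted at the origin on a cart in front of the work surface, level with it; the furniture and walls round the work are solid. World frame = base frame: x ahead of the robot, y to its left, z up, the work surface at z = 0. Lengths are in m, angles in rad, forces in N, time in s.
With the tool pointing down it reaches from about 0.325 to 0.775 m from the base axis. Payload 9.3 kg.
Tool frame: the origin (TCP) lies midway between the tips of the shut fingers; the grasp point (between the pads) lies 19 mm behind it; z points along the fingers, y is the direction in which the jaws open and shut (so a half turn about z gives the same grasp; the last joint's range is limited). The gripper opens to 85 mm and grips with 20 to 120 N. Pads are 22 mm wide; open, the fingers measure 114 mm over their backs; the gripper's body (76 mm by 85 mm) begins 54 mm behind the grasp point. The pads swing forward as they close: fully open they stand 13 mm farther back than shut.
Start: joints at [-1.274, 0.259, 0.021, 1.334, 0, 1.418], TCP at [0.239, -0.495, 0.231] pointing down, gripper open.
Joint ranges: [-3.04, 3.04], [-0.91, 1.82], [-1.04, 1.36], [-1.92, 1.95], [-1.52, 1.45], [-3.14, 3.14]. Speed limits (rad/s): [2.22, 2.22, 2.79, 3.14, 3.14, 3.14].

INTERFACE

Orientations are given as a rotation vector (axis times angle).
In Python, from plant import robot gives the robot as it stands. The module is installed in compiled form; this text tells all that it offers.
- The arm moves only by the shell command python3 -m creep 'ROWS' [OPENING] [FORCE]. ROWS is a JSON object of lists of equal length, an entry for each row: "travel": the shift along the world's x, y, z in m, a list of three; "rot": the turn, a rotation vector about the world's x, y, z in degrees, a list of three. In form: {"travel": [[x, y, z], ...], "rot": [[ax, ay, az], ...]}. A call has 1 to 10 rows; each row shifts and turns the commanded pose from where the row before left it; what a row does not reach is not made up. A row lasts 1/12 s, in which the tool goes at most 41.7 mm and 7.16 degrees, less where a joint would pass 70% of its speed; a pose out of reach is approached as far as the arm can. A call is refused whole if a number of a shift passes 0.0417 or a number of a turn 7.16, either way. A call with a gripper value outside its range is refused whole. OPENING is the opening, from -1 (shut) to 1 (fully open), set as the call begins (- or left out, the last holds). The fingers move at their own pace and stop on an object; FORCE is the grip in N (left out, the last holds). Time passes only in rows, so rows that do not move let the fingers close. It gives the time, the measured TCP pose, the force and the opening at its end, in the units of the state.
- robot.observe(): the state, without advancing time (a new reading comes with each control period).
- robot.read_camera(name): name is "side" or "top" or "wrist"; returns a dict with "color" (400x640x3 uint8, red, green, blue), "depth" (400x640 float32, m along the optical axis (not along the pixel's ray), 0 where there is no reading), "fov_y" (degrees; the focal length in pixels is half the picture's height over the tangent of half this angle, whatever the lens; pixels are square), "cx", "cy" (the principal point, pixels), "extrinsics" (4x4, takes a point from camera to world coordinates). Camera axes: x right, y up, looking along -z (the intrinsics and any distortion apply to the point x, -y, -z); pixel columns grow to the right and rows downward; lengths in m; the calibration is good to about 2 mm. A picture is of the moment at which its call begins.
- robot.close_job(): hands the job in, once; it reports no verdict.
The state is a dict: "time_s": time; "joints": joint angles; "joint_velocities": joint speeds; "joint_torque": joint torques, N m; "tcp_pos": TCP position; "tcp_rot": TCP orientation; "wrist_force": force on the tool from outside, world axes, zero at the start; "torque": the same for the moment, N m; "opening": finger opening in m.
Only numpy, scipy, OpenCV 4.12 (cv2) and the standard library are available. Lean on these libraries where they do the work, as an engineer would, in place of code of your own. Each camera call takes 0.05 s, during which the arm holds its last target. There are 200 camera calls.

TASK

Four of the five finned heat sinks in the rack have a cross-cut sawn across the middle of their fins; one was missed. Take that one out and clamp it in the lever fixture ready for sawing: lying flat in the channel, fins up, lengthwise between the two jaws, with the lever pressed fully down. Leave the other four in their bays and do not push the other things on the bench about.

Things in the scene. Friction and masses are not known exactly. Their poses are not given: they have to be found in the camera images.
- sink_uncut: the odd one: aluminium heat sink 28 x 58 x 30 mm (x, y, z), fins along its y, without the cross-cut: the fin tops run through from end to end. Origin: centre of its underside; z up out of the fins. It stands in one of the rack's bays, side by side with the others
- sink_a: good heat sink, 28 x 58 x 30 mm, fins along its y, with a 16 mm wide, 14 mm deep cross-cut across the middle of the fins; origin: centre of its underside
- sink_b: good heat sink, like sink_a
- sink_c: good heat sink, like sink_a
- sink_d: good heat sink, like sink_a
- rack: grey plastic rack, fixed, 190 x 40 mm, five bays in a row along its x at 37 mm pitch; origin: centre of its underside, on the 2.5 mm sheet that covers the left of the bench (y > -0.036, x < 0.668). Floor 4 mm thick, ribs 11 mm high. The bays are open at both ends (along y): the heat sinks stick out 9 mm there, but stand only 9 mm apart side by side
- fixture: steel toggle fixture, fixed; base plate 74 x 190 x 10 mm. Origin: on the bench under the middle of the channel; it clamps along its y: fixed jaw at +y (face at y = +29 mm, 42 mm wide, top at z = 41 mm), sliding jaw at -y, lever beyond that at -y. Channel along y from y = -24 to +29 mm, 32 mm wide between lips that stand 4.5 mm above its floor
- bed (a point): middle of the channel's floor, 12 mm above the bench; axes as the fixture's. A clamped heat sink's origin ends here, its y along the fixture's y, either way round
- jaw: sliding jaw plate, 40 mm wide, top at z = 40 mm above the bench; with the lever up its face stands at y = -44 mm in the fixture's frame (73 mm from the fixed jaw), and the lever drives it up to 18 mm towards +y; it is sprung on a rubber buffer (2.5 mm of squeeze on a 58 mm part). Origin: 21.5 mm behind its face
- lever (a joint): angle of the fixture's lever: 0 stands up and open (70 degrees above level), 1.22 is fully down, level, pointing to the fixture's -y (locked). It stays where it is left and takes about 5 N at the grip
- lever_grip (a point): middle of the lever's round black grip (17 mm thick, 54 mm long), on its centreline, 66 mm from the hinge; moves with the lever
- lever_hinge (a point): the lever's hinge axis (along the fixture's x), 38 mm above the bench, at y = -108 mm in the fixture's frame
- marker_pen: bystander: marker pen, 135 mm long (y), 17 mm thick, lying in front; origin: under its middle
- transformer: bystander: small ferrite transformer, 36 x 34 x 25 mm; origin: centre of its underside
- screwdriver: bystander: screwdriver, 202 mm long (y), 27 mm thick; origin: under its middle
- tape_roll: bystander: small roll of black tape, 58 mm across, 19 mm high; origin: centre of its underside
- pin_box: bystander: small amber box, 40 x 58 x 24 mm; origin: centre of its underside
Not all that is in view belongs to the job. What is shaped like the sink_uncut but blue is not meant.

How it is judged:
By the outcome, as a careful person would: the job done as asked, in the order asked, and still so for the second after the job is handed in, with the robot touching nothing.
It also fails if it takes over 58 s, if anything falls off the work surface, if the arm or the gripper's body presses on something with over 40 N, if the wrist force passes 120 N, or if a joint passes its speed limit or range.

## Working session

There is one attempt and no reset: what is moved stays moved. The work goes in short steps, Python scripts to look and compute and a shell command to move; the robot and the scene stay as the last step left them, time stands still between calls to the robot, and variables do not carry over. Pictures are saved under pics/ and viewed, about 8 in all and at most 12, crops included, and the job is handed in when it is done.

```bash
mkdir -p pics
cat > h.py <<'E'
import numpy as np, cv2
from plant import robot
def cam(n):
    d=robot.read_camera(n); np.savez('/tmp/%s.npz'%n,**{k:np.array(v) for k,v in d.items()}); return d
def load(n): return np.load('/tmp/%s.npz'%n)
def pts(d):
    h,w=d['depth'].shape; f=h/2/np.tan(np.radians(float(d['fov_y']))/2)
    u,v=np.meshgrid(np.arange(w),np.arange(h)); z=d['depth']
    p=np.stack([(u-d['cx'])/f*z,-(v-d['cy'])/f*z,-z,np.ones_like(z)],-1)
    P=(p@d['extrinsics'].T)[...,:3]; P[z==0]=np.nan; return P
def save(n,img,s=1):
    cv2.imwrite('pics/'+n,cv2.resize(img[...,::-1],None,fx=s,fy=s,interpolation=cv2.INTER_CUBIC))
E
python3 - <<'E'
from h import *
for n in('top','side'):
    d=cam(n); save(n+'1.png',d['color'],1.25); print(n,{k:v for k,v in d.items() if k not in('color','depth')})
s=robot.observe(); print(s)
E
```

```text
top {'fov_y': 55.570363148582075, 'cx': 313.02315521832224, 'cy': 199.34368427168909, 'extrinsics': array([[-1.70182705e-02,  9.95827557e-01, -8.96540830e-02,
         4.42840777e-01],
       [-9.99852330e-01, -1.71637038e-02, -8.51404362e-04,
         2.73849335e-02],
       [-2.38664805e-03,  8.96263543e-02,  9.95972600e-01,
         1.05389387e+00],
       [ 0.00000000e+00,  0.00000000e+00,  0.00000000e+00,
         1.00000000e+00]])}
side {'fov_y': 51.721309515145684, 'cx': 325.0646776871439, 'cy': 203.996599274612, 'extrinsics': array([[-0.98045401,  0.10475563, -0.16654188,  0.31544658],
       [-0.19656636, -0.48513833,  0.85205778,  1.00950073],
       [ 0.008462  ,  0.86814   ,  0.49624726,  0.65090178],
       [ 0.        ,  0.        ,  0.        ,  1.        ]])}
{'time_s': 0.1, 'joints': array([-1.27358260e+00,  2.59118190e-01,  2.08477338e-02,  1.33369419e+00,
        5.05022178e-06,  1.41817110e+00]), 'joint_velocities': array([-2.10529412e-03, -2.17804152e-03,  1.23312477e-03, -1.41651395e-03,
       -1.68648197e-05, -2.80971049e-04]), 'joint_torque': array([ 3.77377379e-03, -5.56692123e+01,  3.45072269e+01,  1.15747107e-02,
       -2.10759436e-04, -7.03907972e-06]), 'tcp_pos': array([ 0.23906302, -0.49505382,  0.23074021]), 'tcp_rot': array([-3.06132617e+00, -7.00402737e-01,  1.24599458e-04]), 'wrist_force': array([ 0.47095369, -0.82618986,  0.20824923]), 'torque': array([-0.04115384,  0.0111889 , -0.01699431]), 'opening': 0.08492406096033925}
```

View pics/top1.png

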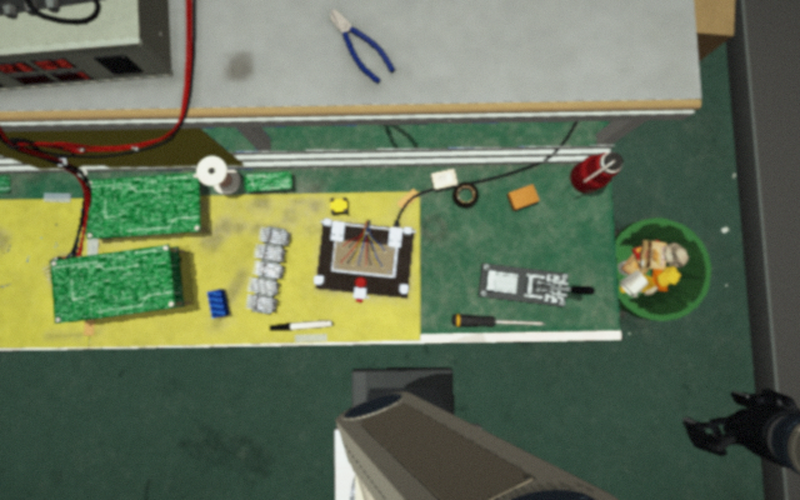

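View pics/side1.png

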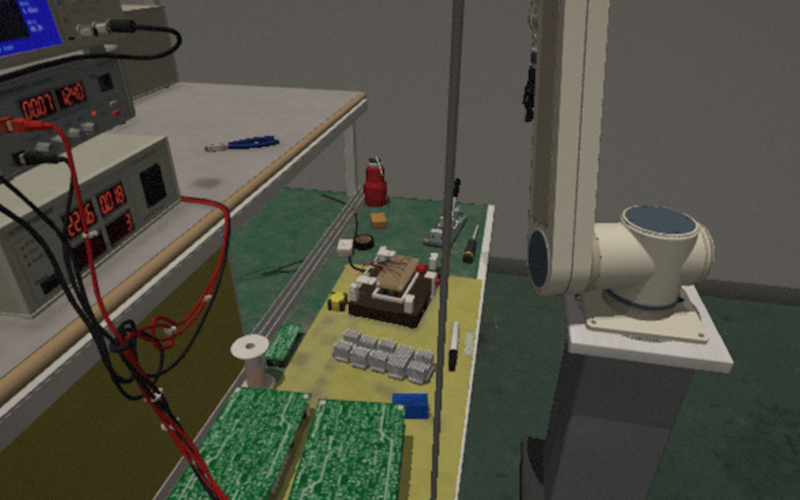

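The top view (800 px wide) shows five sinks at about (270,270), a blue decoy at (218,303), and the fixture at (525,283) with its lever to the right, towards world −y. An open board stand sits between them at (365,258). Next I measure positions and enlarge the rack.

Run:
```python
from h import *
d=load('top');P=pts(d)
def w(u,v): return P[int(v/1.25),int(u/1.25)].round(3)
for n,c in dict(s1=(275,236),s2=(271,253),s3=(268,269),s4=(265,285),s5=(263,303),board=(365,258),yel=(340,205),pen=(300,325),plateL=(484,280),lever=(583,291),shelf=(400,100),bench=(450,250),sdr=(500,322)).items(): print(n,w(*c))
# sinks: points above 20mm in region
X,Y,Z=P[...,0],P[...,1],P[...,2]
m=(Z>.022)&(Z<.06)&(X>.35)&(X<.65)&(Y>.08)&(Y<.25)
q=np.stack([X[m],Y[m]],-1); r=cv2.minAreaRect((q*1000).astype(np.float32)); print('rack',r, np.median(Z[m]))
m=(Z>.005)&(Z<.2)&(X>.38)&(X<.52)&(Y<-.16)&(Y>-.42)
q=np.stack([X[m],Y[m]],-1); r=cv2.minAreaRect((q*1000).astype(np.float32)); print('fix',r,Z[m].max())
m=(X>.33)&(X<.65)&(Y>-.08)&(Y<.1)
print('board max z',np.nanmax(Z[m]), 'ext',[np.nanmin(X[m&(Z>.03)]),np.nanmax(X[m&(Z>.03)]),np.nanmin(Y[m&(Z>.03)]),np.nanmax(Y[m&(Z>.03)])])
c=d['color']
a=cv2.resize(c[170:260,190:250],None,fx=6,fy=6,interpolation=cv2.INTER_CUBIC)
b=cv2.resize(c[200:250,380:480],None,fx=4,fy=4,interpolation=cv2.INTER_CUBIC)
im=np.zeros((540,770,3),np.uint8); im[:,:360]=a; im[:200,365:765]=b
e=load('side')['color'][255:315,260:355]; e=cv2.resize(e,None,fx=4.2,fy=4.2,interpolation=cv2.INTER_CUBIC); im[230:230+e.shape[0],365:365+e.shape[1]]=e
save('crop1.png',im)
```

```text
s1 [0.572 0.283 0.02 ]
s2 [0.534 0.296 0.013]
s3 [0.498 0.301 0.011]
s4 [0.462 0.299 0.039]
s5 [0.425 0.309 0.021]
board [0.514 0.083 0.078]
yel [0.634 0.139 0.029]
pen [0.375 0.228 0.019]
plateL [ 0.465 -0.174  0.008]
lever [ 0.44  -0.352  0.104]
shelf [0.748 0.01  0.321]
bench [ 0.534 -0.103 -0.001]
sdr [ 0.375 -0.205  0.014]
rack ((542.3632202148438, 124.76590728759766), (113.58985900878906, 209.85269165039062), 83.16413879394531) 0.03978874881923278
fix ((448.575927734375, -269.5776672363281), (121.12728881835938, 227.2379150390625), 4.7972002029418945) 0.12046935822232341
board max z 0.10147217967427347 ext [np.float64(0.422067829706083), np.float64(0.5985540414107821), np.float64(-0.021926904477528666), np.float64(0.09999018698811069)]
```

View pics/crop1.png

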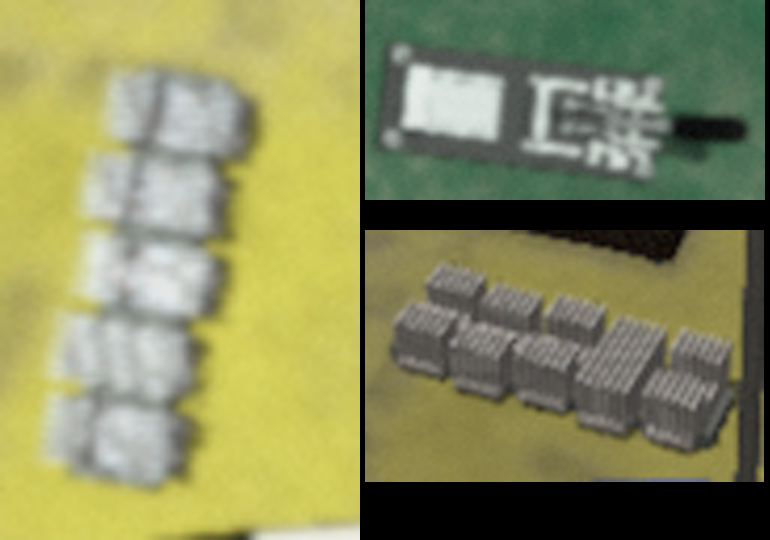

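Candidates in the side-view crop, left to right: (455,280), (512,305), (575,320) and (700,350) all have a notch. Only the fourth, at (620,375), has fins that run through unbroken. In the top crop it is also the fourth down, at (125,357), and the only one without a dark band. That makes it the target; the blue one is a decoy. Next I refine the position and approach for a wrist view.

```bash
cat >> h.py <<'E'
def ray(d,u,v,z):
    h=d['depth'].shape[0]; f=h/2/np.tan(np.radians(float(d['fov_y']))/2); T=d['extrinsics']
    r=T[:3,:3]@np.array([(u-d['cx'])/f,-(v-d['cy'])/f,-1]); o=T[:3,3]; return (o+r*(z-o[2])/r[2]).round(4)
E
python3 - <<'E'
from h import *
d=load('top'); e=load('side')
for n,u,v in (('s1',182,115),('s2',156,194),('s3',152,275),('s4',125,357),('s5',118,440)): print(n,ray(d,190+u/6,170+v/6,.0365))
for u,v in ((620,375),(345+365-10,375)): print('side',ray(e,260+(u-365)/4.2,255+(v-230-25)/4.2,.0365))
for n,u,v,z in (('plateL',386,92,.01),('rectL',405,99,.04),('rectR',500,102,.015),('jawface',532,113,.04),('grip',735,128,.11),('plTL',390,48,.01),('plBL',382,150,.01),('plR',655,125,.01)): print(n,ray(d,380+(u-365)/4,200+v/4,z))
E
Z='[0,0,7.15],[0,0,7.15],[0,0,7.15],[0,0,7.15],[0,0,7.15],[0,0,7.15],[0,0,7.15],[0,0,7.15],[0,0,7.15],[0,0,7.15]'
true
```

```text
s1 [0.5663 0.2779 0.0365]
s2 [0.5308 0.2894 0.0365]
s3 [0.4945 0.291  0.0365]
s4 [0.4582 0.3028 0.0365]
s5 [0.4215 0.3057 0.0365]
side [0.4605 0.3093 0.0365]
side [0.4186 0.3005 0.0365]
plateL [ 0.4682 -0.1688  0.01  ]
rectL [ 0.4626 -0.1757  0.04  ]
rectR [ 0.46   -0.2454  0.015 ]
jawface [ 0.4519 -0.2598  0.04  ]
grip [ 0.4399 -0.3651  0.11  ]
plTL [ 0.4984 -0.1726  0.01  ]
plBL [ 0.4287 -0.1647  0.01  ]
plR [ 0.4425 -0.3521  0.01  ]
```

```bash
python3 -m creep '{"travel":[[0.012,0.032,0],[0.012,0.032,0],[0.012,0.032,0],[0.012,0.032,0],[0.012,0.032,0],[0.012,0.032,0],[0.012,0.032,0],[0.012,0.032,0],[0.012,0.032,0],[0.012,0.032,0]],"rot":[[0,0,7.1],[0,0,7.1],[0,0,7.1],[0,0,7.1],[0,0,7.1],[0,0,7.1],[0,0,7.1],[0,0,7.1],[0,0,7.1],[0,0,7.1]]}' 1 60
python3 -m creep '{"travel":[[0.01,0.031,0],[0.01,0.031,0],[0.01,0.031,0],[0.01,0.031,0],[0.01,0.031,0],[0.01,0.031,0],[0.01,0.031,0],[0.01,0.031,0],[0.01,0.031,0],[0.01,0.031,0]],"rot":[[0,0,7.1],[0,0,7.1],[0,0,7.1],[0,0,7.1],[0,0,7.1],[0,0,7.1],[0,0,7.1],[0,0,7.1],[0,0,7.1],[0,0,7.1]]}'
```

```text
time_s: 0.93
tcp_pos: [0.3592, -0.1736, 0.2312]
tcp_rot: [-2.079, -2.355, -0.0]
wrist_force: [0.9, -0.0, 0.1]
opening: 0.0857
time_s: 1.77
tcp_pos: [0.4591, 0.1365, 0.2311]
tcp_rot: [-0.325, -3.124, 0.0]
wrist_force: [2.0, -1.3, 0.8]
opening: 0.0852
```

```bash
python3 -m creep '{"travel":[[0,0.033,-0.01],[0,0.033,-0.01],[0,0.033,-0.01],[0,0.033,-0.01],[0,0.033,-0.01],[0,0,0]],"rot":[[0,0,0],[0,0,0],[0,0,0],[0,0,0],[0,0,0],[0,0,0]]}'
python3 - <<'E'
from h import *
d=cam('wrist'); save('w1.png',d['color'],1.25); print(d['extrinsics'].round(3),d['fov_y'],robot.observe()['tcp_pos'])
E
```

```text
time_s: 2.27
tcp_pos: [0.4579, 0.3038, 0.1787]
tcp_rot: [-0.329, -3.121, 0.001]
wrist_force: [-1.4, -0.7, -0.5]
opening: 0.0854
[[ 0.209 -0.926 -0.315  0.377]
 [ 0.978  0.197  0.068  0.321]
 [-0.001 -0.322  0.947  0.32 ]
 [ 0.     0.     0.     1.   ]] 59.70877392242716 [0.45808532 0.30186063 0.17946918]
```

View pics/w1.png

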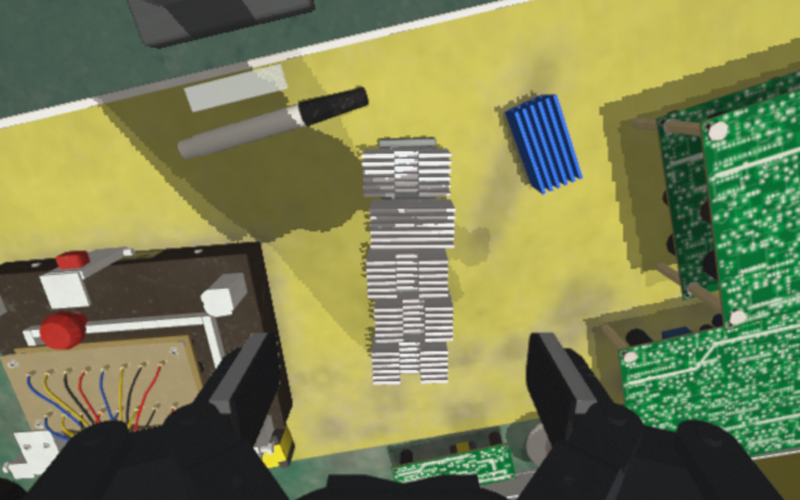

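The wrist view shows the uncut sink clearly, second from the robot side at (412,225), with unbroken fins; the other four are notched. Next I localise it precisely.

Run:
```python
from h import *
d=load('wrist');P=pts(d); s=1.25
w=P[150:315,280:372]; 
X,Y,Z=w[...,0],w[...,1],w[...,2]
m=(Z>.028)&(Z<.045)
a=np.radians(-11); ax=np.array([np.cos(a),np.sin(a)]); ay=np.array([-ax[1],ax[0]])
q=np.stack([X[m],Y[m]],-1); r=q@ax; t=q@ay
print('n',m.sum(),'top z',np.percentile(Z[m],[50,90]))
h,e=np.histogram(r,bins=np.arange(r.min(),r.max(),.003)); print([(round(float(x)*1000),int(n)) for x,n in zip(e,h)])
for c in ((403,160),(412,225),(407,273),(412,320),(409,363)):
    p=P[int(c[1]/s),int(c[0]/s)]; print(c,p.round(4))
# image corners of target top
for u,v in ((371,249),(455,247),(455,208),(370,208)): print(ray(d,u/s,v/s,.0365))
c=d['color'][150:215,280:380]; save('w1c.png',c,8)
```

```text
n 6286 top z [0.03399319 0.03539282]
[(364, 45), (367, 216), (370, 10), (373, 0), (376, 160), (379, 158), (382, 233), (385, 81), (388, 305), (391, 87), (394, 233), (397, 222), (400, 113), (403, 304), (406, 25), (409, 0), (412, 0), (415, 220), (418, 50), (421, 224), (424, 166), (427, 89), (430, 204), (433, 47), (436, 233), (439, 118), (442, 121), (445, 0), (448, 0), (451, 219), (454, 41), (457, 222), (460, 100), (463, 126), (466, 170), (469, 51), (472, 203), (475, 67), (478, 168), (481, 2), (484, 0), (487, 161), (490, 86), (493, 178), (496, 40), (499, 190), (502, 77), (505, 123), (508, 160), (511, 55), (514, 174)]
(403, 160) [0.4159 0.3126 0.0212]
(412, 225) [0.4581 0.3097 0.035 ]
(407, 273) [0.4978 0.298  0.0195]
(412, 320) [0.5393 0.2933 0.0158]
(409, 363) [0.5745 0.2839 0.0192]
[0.4688 0.2791 0.0365]
[0.4794 0.336  0.0365]
[0.4523 0.3407 0.0365]
[0.4404 0.2852 0.0365]
```

View pics/w1c.png

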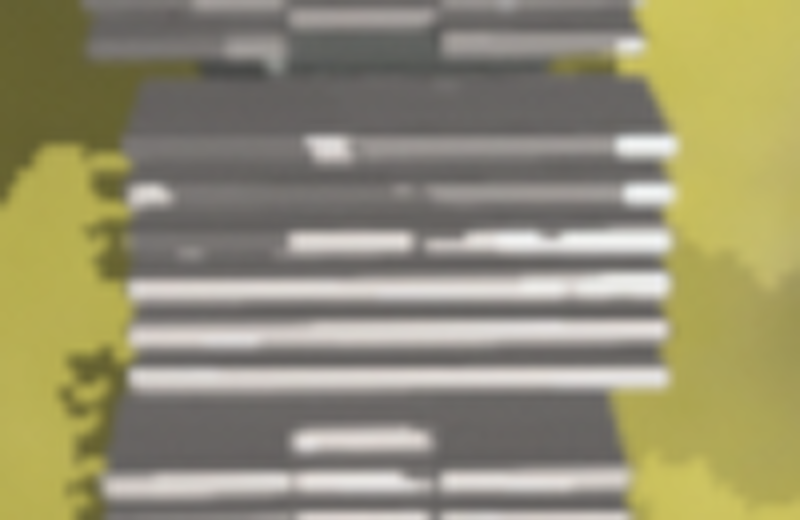

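Confirmed: the fins on the target run unbroken from end to end. Descending.

```bash
python3 -m creep '{"travel":[[0.002,0.008,-0.02],[0,0,-0.03],[0,0,-0.03],[0,0,-0.03],[0,0,-0.03],[0,0,-0.02],[0,0,-0.01],[0,0,-0.006],[0,0,0],[0,0,0]],"rot":[[0,0,0.9],[0,0,0],[0,0,0],[0,0,0],[0,0,0],[0,0,0],[0,0,0],[0,0,0],[0,0,0],[0,0,0]]}'
```

```text
time_s: 3.15
tcp_pos: [0.4618, 0.3077, 0.0062]
tcp_rot: [0.31, 3.125, 0.001]
wrist_force: [-0.1, -0.6, 0.5]
opening: 0.0853
```

```bash
python3 -m creep '{"travel":[[-0.0015,0.002,-0.004],[0,0,0],[0,0,0]],"rot":[[0,0,0],[0,0,0],[0,0,0]]}'
python3 -m creep '{"travel":[[0,0,0],[0,0,0],[0,0,0],[0,0,0],[0,0,0],[0,0,0],[0,0,0],[0,0,0]],"rot":[[0,0,0],[0,0,0],[0,0,0],[0,0,0],[0,0,0],[0,0,0],[0,0,0],[0,0,0]]}' -1 50
```

```text
time_s: 3.4
tcp_pos: [0.4598, 0.31, 0.0019]
tcp_rot: [0.31, 3.125, 0.001]
wrist_force: [-0.6, -0.2, -0.3]
opening: 0.0853
time_s: 4.07
tcp_pos: [0.4598, 0.3098, 0.0018]
tcp_rot: [0.31, 3.126, 0.001]
wrist_force: [-1.0, -0.1, 5.8]
opening: 0.0574
```

Opening reads 57.4 mm, so it is gripped. Lifting, then carrying it over the board to the free bench area for a regrasp.

```bash
python3 -m creep '{"travel":[[0,0,0.006],[0,0,0.012],[0,0,0.02],[0,0,0.03],[0,0,0.035],[0,0,0.035],[0,0,0.03]],"rot":[[0,0,0],[0,0,0],[0,0,0],[0,0,0],[0,0,0],[0,0,0],[0,0,0]]}'
python3 -m creep '{"travel":[[0.001,-0.02,0],[0.001,-0.037,0],[0.001,-0.04,0],[0.001,-0.04,0],[0.001,-0.04,0],[0.001,-0.04,0],[0.001,-0.04,0],[0.001,-0.04,0],[0.001,-0.04,0],[0.001,-0.04,0]],"rot":[[0,0,0.4],[0,0,0.4],[0,0,0.4],[0,0,0.4],[0,0,0.4],[0,0,0.4],[0,0,0.4],[0,0,0.4],[0,0,0.4],[0,0,0.4]]}'
python3 -m creep '{"travel":[[0,-0.02,0],[0,-0.013,0],[0,0,0],[0,0,0]],"rot":[[0,0,0],[0,0,0],[0,0,0],[0,0,0]]}'
python3 - <<'E'
from h import *
a=cam('wrist'); b=cam('top'); print(robot.observe()['tcp_pos'])
im=np.zeros((570,800,3),np.uint8); im[:400,:640]=a['color']; c=cv2.resize(b['color'][150:290,280:500],None,fx=1,fy=1); im[405:545,:220]=c
save('w2.png',im)
E
```

```text
time_s: 4.65
tcp_pos: [0.4595, 0.3096, 0.1719]
tcp_rot: [0.31, 3.125, 0.001]
wrist_force: [0.8, 0.4, -1.2]
opening: 0.0574
time_s: 5.48
tcp_pos: [0.4691, -0.0692, 0.1697]
tcp_rot: [0.2, 3.135, -0.0]
wrist_force: [1.6, -0.4, -0.6]
opening: 0.0573
time_s: 5.82
tcp_pos: [0.4694, -0.1007, 0.1693]
tcp_rot: [-0.204, -3.135, -0.001]
wrist_force: [0.1, 0.2, -0.2]
opening: 0.0572
[ 0.46942761 -0.09961429  0.16934128]
```

View pics/w2.png

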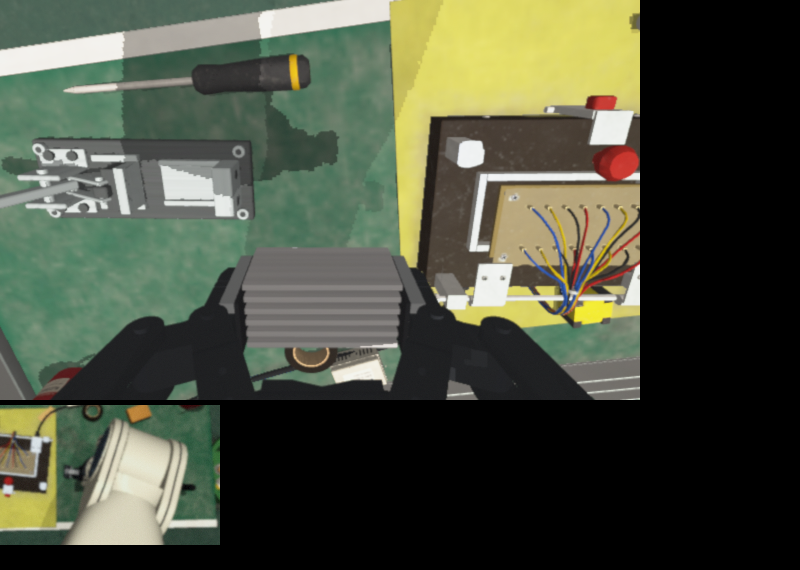

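The sink hangs level and square in the fingers, at (322,300). The bench below is clear and the fixture is at (145,180). Lowering it onto the bench.

```bash
python3 -m creep '{"travel":[[0,0,-0.03],[0,0,-0.035],[0,0,-0.035],[0,0,-0.03],[0,0,-0.02],[0,0,-0.01],[0,0,-0.005],[0,0,-0.004],[0,0,0],[0,0,0]],"rot":[[0,0,0],[0,0,0],[0,0,0],[0,0,0],[0,0,0],[0,0,0],[0,0,0],[0,0,0],[0,0,0],[0,0,0]]}'
python3 - <<'E'
from h import *
d=load('wrist')
for n,u,v,z in (('boltTR',238,152,.012),('boltBR',242,214,.012),('boltTL',38,148,.012),('plTR',253,142,.01),('plBR',252,218,.01),('plTL',34,140,.01),('fjT',216,163,.041),('fjB',216,216,.041),('chanL',163,183,.012),('sjT',143,158,.04),('sjB',147,210,.04)): print(n,ray(d,u,v,z))
save('fx.png',d['color'][125:235,0:265],3)
E
```

```text
time_s: 6.75
tcp_pos: [0.4701, -0.1001, 0.0009]
tcp_rot: [0.2, 3.134, -0.0]
wrist_force: [0.2, 0.2, -1.0]
opening: 0.0574
boltTR [ 0.4382 -0.1702  0.012 ]
boltBR [ 0.4954 -0.1785  0.012 ]
boltTL [ 0.4124 -0.3408  0.012 ]
plTR [ 0.4316 -0.156   0.01  ]
plBR [ 0.5013 -0.1707  0.01  ]
plTL [ 0.4054 -0.3432  0.01  ]
fjT [ 0.4396 -0.1815  0.041 ]
fjB [ 0.4838 -0.1918  0.041 ]
chanL [ 0.457  -0.2424  0.012 ]
sjT [ 0.4283 -0.2381  0.04  ]
sjB [ 0.4715 -0.2478  0.04  ]
```

View pics/fx.png

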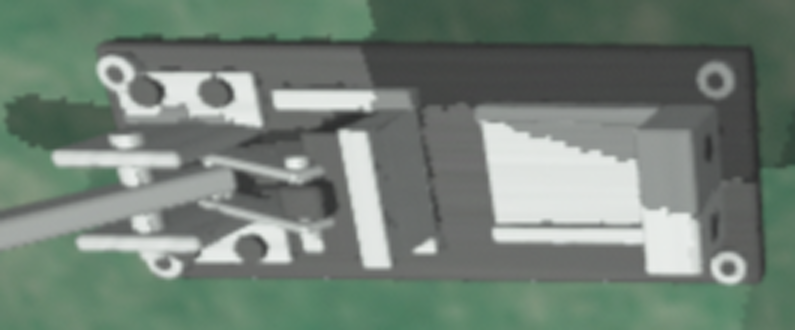

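```bash
python3 -m creep '{"travel":[[0,0,-0.002],[0,0,-0.002],[0,0,0],[0,0,0]],"rot":[[0,0,0],[0,0,0],[0,0,0],[0,0,0]]}'
python3 -m creep '{"travel":[[0,0,0],[0,0,0],[0,0,0],[0,0,0],[0,0,0]],"rot":[[0,0,0],[0,0,0],[0,0,0],[0,0,0],[0,0,0]]}' 0.8
python3 -m creep '{"travel":[[0,0,0.01],[0,0,0.02],[0,0,0.03],[0,0,0.03],[0,0,0.02],[0,0,0],[0,0,0]],"rot":[[0,0,0],[0,0,0],[0,0,0],[0,0,-5],[0,0,-7.1],[0,0,-7.1],[0,0,-7.1]]}'
python3 -m creep '{"travel":[[0,0,0],[0,0,0],[0,0,0],[0,0,0],[0,0,0],[0,0,0],[0,0,0],[0,0,0],[0,0,0],[0,0,0]],"rot":[[0,0,-7.1],[0,0,-7.1],[0,0,-7.1],[0,0,-7.1],[0,0,-7.1],[0,0,-7.1],[0,0,-7.1],[0,0,-7.1],[0,0,-7],[0,0,0]]}'
python3 - <<'E'
from h import *
a=cam('wrist'); save('w3.png',a['color']); s=robot.observe(); print(s['tcp_pos'],s['tcp_rot'],2*np.degrees(np.arctan2(s['tcp_rot'][1],s['tcp_rot'][0])),s['joints'].round(2))
E
```

```text
time_s: 7.08
tcp_pos: [0.4697, -0.1003, -0.0036]
tcp_rot: [0.201, 3.135, -0.0]
wrist_force: [0.5, 0.7, -0.8]
opening: 0.0572
time_s: 7.5
tcp_pos: [0.4696, -0.1003, -0.0037]
tcp_rot: [0.201, 3.135, -0.0]
wrist_force: [-0.7, -0.4, -0.6]
opening: 0.0767
time_s: 8.08
tcp_pos: [0.4704, -0.1006, 0.1078]
tcp_rot: [0.917, 3.002, -0.0]
wrist_force: [-0.5, -0.8, -0.1]
opening: 0.0763
time_s: 8.92
tcp_pos: [0.4696, -0.1003, 0.1063]
tcp_rot: [-2.367, -2.066, 0.0]
wrist_force: [0.2, 0.4, -0.8]
opening: 0.0767
[ 0.46954446 -0.10025685  0.10626147] [-2.35848436e+00 -2.07521090e+00  9.67081836e-05] -277.31143742866533 [-0.39  0.21 -0.37  0.98 -0.    1.31]
```

View pics/w3.png

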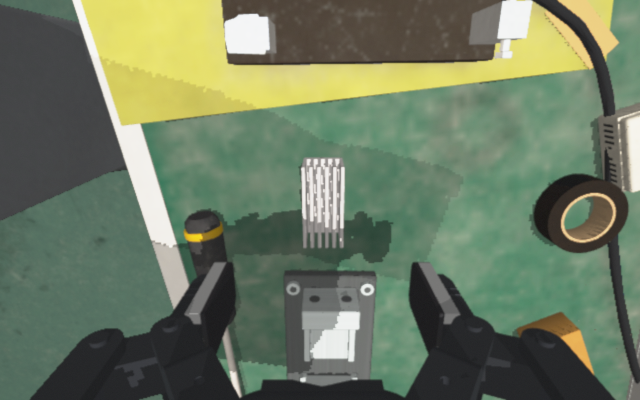

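The sink stands on the bench at (323,203), in line with the tool. The fixture is below it at (330,330), with bolts at (293,289) and (367,289).

Run:
```python
from h import *
d=load('wrist');P=pts(d)
w=P[140:260,285:365]; Z=w[...,2]; m=(Z>.022)&(Z<.04)
q=w[m][:,:2]; print('z',np.median(Z[m]),'sink',cv2.minAreaRect((q*1000).astype(np.float32)))
b1=ray(d,293,289,.012);b2=ray(d,367,289.5,.012); print(b1,b2,np.degrees(np.arctan2(*(b2-b1)[[1,0]])))
for n,u,v,z in (('fjbackL',302,287,.041),('fjbackR',359,287,.041),('fjfaceL',302,311,.041),('fjfaceR',360,311,.041),('lipL',304,330,.0165),('lipR',354,330,.0165),('chanEnd',330,359,.012)): print(n,ray(d,u,v,z))
save('fx2.png',d['color'][260:390,275:385],6)
w=P[285:375,285:380]; Z=w[...,2]; m=(Z>.034)&(Z<.046); q=w[m][:,:2]; print('fj',cv2.minAreaRect((q*1000).astype(np.float32)))
```

```text
z 0.02832394518711054 sink ((470.361328125, -100.40262603759766), (58.694339752197266, 27.977617263793945), 82.24888610839844)
[ 0.4376 -0.1705  0.012 ] [ 0.4952 -0.1788  0.012 ] -8.199720521004298
fjbackL [ 0.4494 -0.1509  0.041 ]
fjbackR [ 0.4883 -0.1562  0.041 ]
fjfaceL [ 0.4464 -0.1704  0.041 ]
fjfaceR [ 0.487  -0.1759  0.041 ]
lipL [ 0.441  -0.2069  0.0165]
lipR [ 0.481  -0.2123  0.0165]
chanEnd [ 0.4576 -0.2433  0.012 ]
fj ((464.8899841308594, -182.0489501953125), (17.324329376220703, 42.074066162109375), 81.93914031982422)
```

View pics/fx2.png

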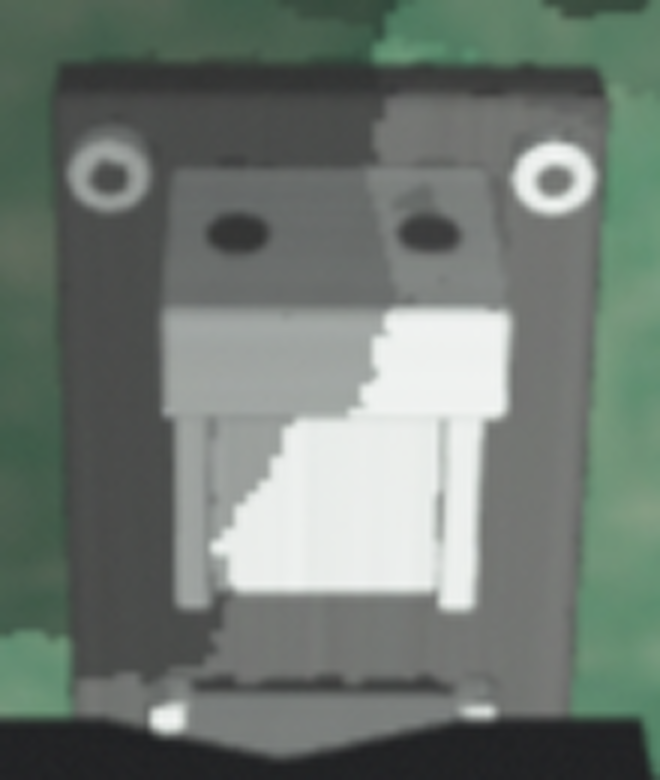

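Run:
```python
from h import *
d=load('wrist')
yaw=np.radians(-8.2); fy=np.array([-np.sin(yaw),np.cos(yaw)]); fx=np.array([np.cos(yaw),np.sin(yaw)])
def R(u,v,z): return ray(d,275+u/6,260+v/6,z)[:2]
face=(R(162,415,.041)+R(508,415,.041))/2; print('face',face,'orig',face-.029*fy)
lips=(R(210,500,.0165)+R(440,500,.0165))/2; print('lipmid',lips)
end=(R(230,592,.012)+R(440,592,.012))/2; print('end',end,'orig',end+.024*fy)
bm=np.array([.4664,-.17465]); fj=np.array([.4649,-.1820])
for n,o in (('face',face),('lips',lips),('end',end),('bolts',bm),('fjdepth',fj-.0087*fy)): print(n,'x',o@fx,'y',o@fy)
s=np.array([.4704,-.1004]); print('sink',s@fx,s@fy)
```

```text
face [ 0.4646 -0.1886] orig [ 0.46046376 -0.21730351]
lipmid [ 0.4594 -0.2228]
end [ 0.4583 -0.243 ] orig [ 0.46172309 -0.21924537]
face x 0.4867498537766183 y -0.12040639454962829
lips x 0.4864809269086262 y -0.15499841210194334
end x 0.48827327751547905 y -0.17514878379335674
bolts x 0.4865417773670604 y -0.10634228404779472
fjdepth x 0.48610543568343423 y -0.12253108274552524
sink 0.4799106839630573 -0.032280883168069346
```

```bash
python3 -m creep '{"travel":[[0,0,-0.02],[0,0,-0.03],[0,0,-0.025],[0,0,-0.015],[0,0,-0.0075],[0,0,-0.003],[0,0,0],[0,0,0]],"rot":[[0,0,0],[0,0,0],[0,0,0],[0,0,0],[0,0,0],[0,0,0],[0,0,0],[0,0,0]]}'
python3 -m creep '{"travel":[[0,0,0],[0,0,0],[0,0,0],[0,0,0],[0,0,0],[0,0,0],[0,0,0],[0,0,0],[0,0,0],[0,0,0]],"rot":[[0,0,0],[0,0,0],[0,0,0],[0,0,0],[0,0,0],[0,0,0],[0,0,0],[0,0,0],[0,0,0],[0,0,0]]}' -1 50
```

```text
time_s: 9.63
tcp_pos: [0.4702, -0.1005, 0.0065]
tcp_rot: [2.359, 2.074, 0.001]
wrist_force: [0.0, -0.1, -0.3]
opening: 0.0767
time_s: 10.47
tcp_pos: [0.4699, -0.1004, 0.0064]
tcp_rot: [2.36, 2.072, 0.001]
wrist_force: [-1.0, 1.1, 6.3]
opening: 0.027
```

```bash
python3 -m creep '{"travel":[[0,0,0.01],[0,0,0.025],[0,0,0.03],[0,0,0.015],[-0.0029,-0.03,0],[-0.004,-0.0405,0],[-0.003,-0.0304,0],[-0.001,-0.02,0],[0,0,0],[0,0,0]],"rot":[[0,0,0],[0,0,0],[0,0,0],[0,0,0],[0,0,-0.9],[0,0,0],[0,0,0],[0,0,0],[0,0,0],[0,0,0]]}'
python3 - <<'E'
from h import *
a=cam('wrist'); save('w4.png',a['color'],1.25); s=robot.observe(); print(s['tcp_pos'],2*np.degrees(np.arctan2(s['tcp_rot'][1],s['tcp_rot'][0])))
E
```

```text
time_s: 11.3
tcp_pos: [0.4584, -0.222, 0.0856]
tcp_rot: [-2.379, -2.051, -0.0]
wrist_force: [0.7, 0.1, -0.6]
opening: 0.0268
[ 0.45835992 -0.22099613  0.08557516] -278.38056349528244
```

View pics/w4.png

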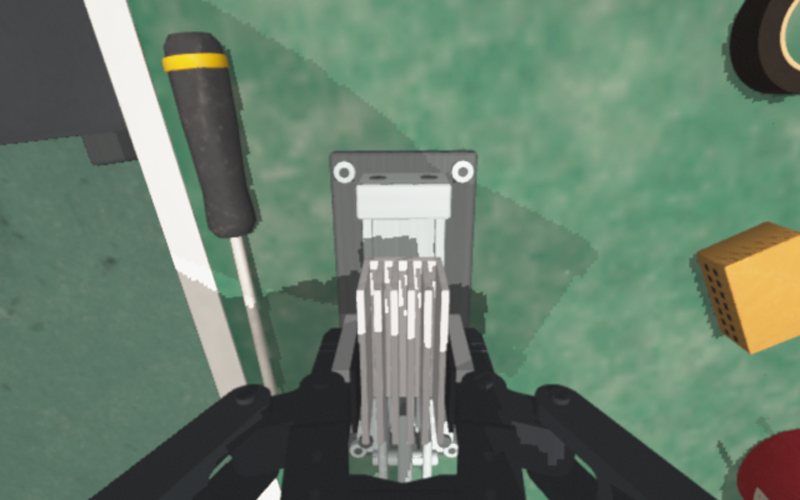

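The sink hangs level over the channel, in line with it. Fixture bolts at (344,172) and (462,172), fixed jaw face near row 217.

Run:
```python
from h import *
d=load('wrist')
yaw=np.radians(-8.2); fy=np.array([-np.sin(yaw),np.cos(yaw)]); fx=np.array([np.cos(yaw),np.sin(yaw)])
def R(u,v,z): return ray(d,u/1.25,v/1.25,z)[:2]
b1,b2=R(344,172,.012),R(462,172,.012); t=np.array([.4584,-.2210])
fa=(R(358,217,.041)+R(450,217,.041))/2
zb=.0856-.0064
sk=(R(358,289,zb+.03)+R(447,289,zb+.03))/2
sb=(R(368,262,zb+.03)+R(442,260,zb+.03))/2
for n,p in (('bolts',(b1+b2)/2),('face',fa),('tcp',t),('sinkrow289',sk),('sinkfar',sb)): print(n,p,p@fx,p@fy)
print(np.degrees(np.arctan2(*(b2-b1)[::-1])))
P=pts(d);w=P[190:330,270:380];Z=w[...,2];m=(Z>zb+.022)&(Z<zb+.04);q=w[m][:,:2]
print(zb+.03,np.median(Z[m]),cv2.minAreaRect((q*1000).astype(np.float32)),[(np.percentile(q@a,1),np.percentile(q@a,99)) for a in(fx,fy)])
```

```text
bolts [ 0.46635 -0.17415] 0.48642097408866225 -0.1058545273790261
face [ 0.46455 -0.18905] 0.4867645479852404 -0.12085892530022208
tcp [ 0.4584 -0.221 ] 0.4852344185970485 -0.15335944382001485
sinkrow289 [ 0.4635  -0.19235] 0.4861959584240154 -0.12427494724260858
sinkfar [ 0.4655 -0.1837] 0.48694177060927823 -0.11542812497784517
-8.408911732600721
0.10919999999999999 0.10752676127074229 ((460.76251220703125, -217.51605224609375), (49.64002990722656, 44.868656158447266), 81.64676666259766) [(np.float64(0.4670840952382834), np.float64(0.5074910974200547)), (np.float64(-0.1692396929050588), np.float64(-0.12519674335344366))]
```

Lateral error is about 0.3 mm, and the gap to the fixed jaw about 3.5 mm as planned. Lowering.

```bash
python3 -m creep '{"travel":[[0,0,-0.015],[0,0,-0.02],[0,0,-0.015],[0,0,-0.008],[0,0,-0.004],[0,0,-0.002],[0,0,-0.002],[0,0,0],[0,0,0]],"rot":[[0,0,0],[0,0,0],[0,0,0],[0,0,0],[0,0,0],[0,0,0],[0,0,0],[0,0,0],[0,0,0]]}'
```

```text
time_s: 12.1
tcp_pos: [0.459, -0.2213, 0.0203]
tcp_rot: [2.376, 2.054, 0.0]
wrist_force: [-0.1, 1.0, -2.2]
opening: 0.0273
```

```bash
python3 -m creep '{"travel":[[0,0,-0.0012],[0,0,-0.0005],[0,0,0],[0,0,0]],"rot":[[0,0,0],[0,0,0],[0,0,0],[0,0,0]]}'
python3 -m creep '{"travel":[[0,0,0],[0,0,0],[0,0,0],[0,0,0],[0,0,0]],"rot":[[0,0,0],[0,0,0],[0,0,0],[0,0,0],[0,0,0]]}' 0.1
python3 -m creep '{"travel":[[0,0,0.01],[0,0,0.025],[0,0,0.03],[0,0.01,0.03],[0,0.02,0.02],[0,0.02,0.01],[0,0,0],[0,0,0]],"rot":[[0,0,0],[0,0,0],[0,0,0],[0,0,0],[0,0,0],[0,0,0],[0,0,0],[0,0,0]]}'
python3 - <<'E'
from h import *
a=cam('wrist'); save('w5.png',a['color'],1.25); print(robot.observe()['tcp_pos'])
E
```

```text
time_s: 12.43
tcp_pos: [0.4591, -0.2214, 0.0189]
tcp_rot: [2.376, 2.053, 0.001]
wrist_force: [-1.8, 1.4, 5.8]
opening: 0.0269
time_s: 12.85
tcp_pos: [0.4587, -0.2212, 0.018]
tcp_rot: [-2.377, -2.054, 0.0]
wrist_force: [-0.3, -0.2, 0.1]
opening: 0.0468
time_s: 13.52
tcp_pos: [0.459, -0.1707, 0.1437]
tcp_rot: [2.374, 2.055, 0.001]
wrist_force: [-0.1, 0.2, -0.7]
opening: 0.0471
[ 0.45877248 -0.17112316  0.14296944]
```

View pics/w5.png

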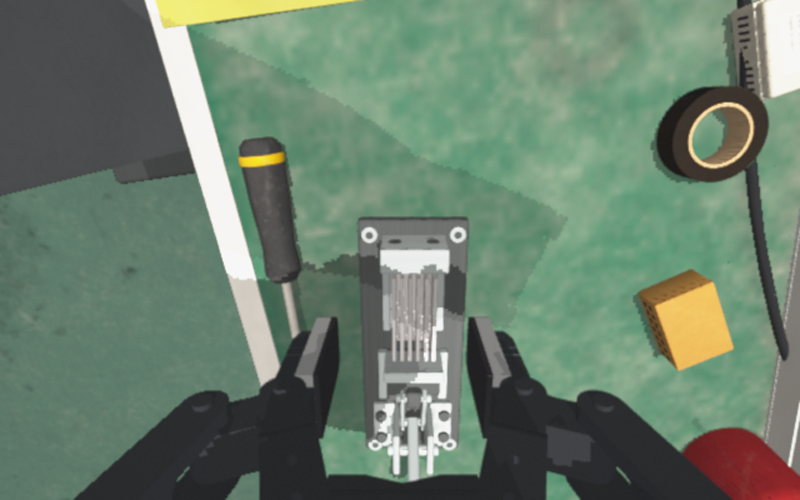

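The sink is seated in the channel between the jaws, at (414,315); contact was felt at TCP z ≈ 19 mm. The lever is still up, at (413,450). Next: shut the fingers and position in front of the lever.

```bash
python3 -m creep '{"travel":[[0,-0.01,0.005],[-0.002,-0.02,0],[-0.003,-0.03,0],[-0.003,-0.03,0],[-0.003,-0.03,0],[-0.0025,-0.02,0],[-0.001,-0.0105,0],[0,0,-0.016],[0,0,-0.016],[0,0,0]],"rot":[[0,0,0],[0,0,0],[0,0,0],[0,0,0],[0,0,0],[0,0,0],[0,0,0],[0,0,0],[0,0,0],[0,0,0]]}' -1 50
python3 - <<'E'
from h import *
a=cam('wrist'); save('w6.png',a['color']); print(robot.observe()['tcp_pos'])
E
```

```text
time_s: 14.4
tcp_pos: [0.4427, -0.3213, 0.113]
tcp_rot: [-2.374, -2.049, 0.001]
wrist_force: [-0.4, -0.5, -0.5]
opening: 0.0002
[ 0.44319161 -0.321411    0.11450366]
```

View pics/w6.png

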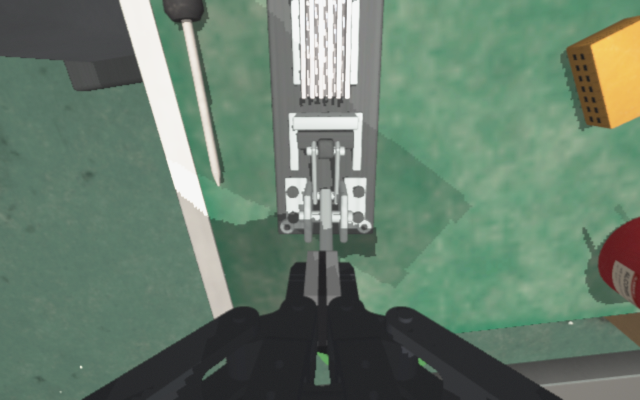

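The shut fingers are in line with the lever, at (325,270). Pushing it down along its arc.

```bash
python3 -m creep '{"travel":[[-0.0009,-0.0059,0.001],[-0.0008,-0.0059,0],[-0.001,-0.0066,-0.002],[-0.0009,-0.0065,-0.0025],[-0.0009,-0.0061,-0.0034],[-0.0009,-0.0061,-0.0034],[-0.0008,-0.0054,-0.0044],[-0.0008,-0.0054,-0.0045],[0,0,0]],"rot":[[0,0,0],[0,0,0],[0,0,0],[0,0,0],[0,0,0],[0,0,0],[0,0,0],[0,0,0],[0,0,0]]}'
python3 -m creep '{"travel":[[-0.0007,-0.0046,-0.0052],[-0.0006,-0.0046,-0.0053],[-0.0005,-0.0036,-0.006],[-0.0005,-0.0035,-0.006],[-0.0004,-0.0025,-0.0065],[-0.0003,-0.0024,-0.0066],[0,0,0]],"rot":[[0,0,0],[0,0,0],[0,0,0],[0,0,0],[0,0,0],[0,0,0],[0,0,0]]}'
```

```text
time_s: 15.2
tcp_pos: [0.4367, -0.3703, 0.0956]
tcp_rot: [-2.377, -2.052, 0.0]
wrist_force: [0.5, 0.7, -0.6]
opening: -0.0
time_s: 15.78
tcp_pos: [0.4338, -0.3909, 0.0598]
tcp_rot: [-2.376, -2.053, -0.0]
wrist_force: [-0.9, 0.6, 0.4]
opening: -0.0001
```

My 12 views are used up, so from here I check by numbers from the depth images.

```bash
cat >> h.py <<'E'
def prof(n,lo=-.37,hi=-.1,hw=.012):
    d=cam(n);P=pts(d); yaw=np.radians(-8.2); fy=np.array([-np.sin(yaw),np.cos(yaw)]); fx=np.array([np.cos(yaw),np.sin(yaw)])
    u=P[...,:2]@fx-.4866; v=P[...,:2]@fy; Z=P[...,2]
    for a in np.arange(lo,hi,.01):
        m=(abs(u)<hw)&(v>=a)&(v<a+.01)&(Z<.3)
        if m.sum()>2: print(n,round((a+.1505)*1000),m.sum(),(np.percentile(Z[m],[5,50,95])*1000).round(),end=' | ')
    print()
E
python3 - <<'E'
from h import *
for n in ('wrist','side','top'): prof(n)
print(robot.observe()['wrist_force'])
E
```

```text
wrist -210 12 [-3. -1. -0.] | wrist -199 44 [-2. -1. -0.] | wrist -189 508 [ -2. 107. 114.] | wrist -179 634 [ -1. 100. 123.] | wrist -169 7052 [ 53. 101. 136.] | wrist -159 4850 [ -1. 131. 142.] | wrist -149 980 [-2. 47. 51.] | wrist -139 694 [-2. 45. 48.] | wrist -129 908 [ 8. 43. 46.] | wrist -119 984 [ 8. 43. 44.] | wrist -109 1323 [ 8. 41. 44.] | wrist -99 1218 [ 8. 39. 43.] | wrist -89 1088 [ 8. 36. 39.] | wrist -79 1072 [ 7.  9. 40.] | wrist -69 1101 [ 7.  9. 40.] | wrist -59 352 [7. 8. 9.] | 
side -220 4 [1. 1. 2.] | side -210 3 [1. 1. 3.] | side -199 6 [ 0.  3. 95.] | side -189 8 [  2.  85. 127.] | side -179 25 [  2.  83. 153.] | side -169 154 [ 58. 117. 178.] | side -159 43 [ 51. 139. 164.] | side -149 107 [ 51. 239. 294.] | side -139 89 [193. 251. 292.] | side -129 6 [20. 47. 48.] | side -119 6 [10. 26. 45.] | side -109 7 [ 9. 39. 49.] | side -99 7 [11. 41. 44.] | side -89 3 [39. 41. 42.] | side -79 3 [35. 38. 40.] | side -29 3 [42. 43. 45.] | side -19 6 [39. 42. 44.] | side -9 5 [40. 43. 45.] | side 1 8 [41. 43. 44.] | side 11 9 [39. 42. 46.] | side 21 9 [41. 42. 45.] | side 31 19 [17. 40. 45.] | side 41 62 [ 9. 25. 41.] | 
top -199 6 [-2. -1.  2.] | top -189 9 [-4. -1. 58.] | top -179 17 [ -1.  97. 108.] | top -169 117 [ -1.  79. 128.] | top -159 64 [ -2.  52. 143.] | top -149 222 [  1. 237. 292.] | top -139 111 [  9. 219. 283.] | top -129 25 [ 7. 44. 48.] | top -119 34 [ 9. 42. 46.] | top -109 37 [ 8. 41. 46.] | top -99 44 [ 8. 37. 46.] | top -89 37 [ 6. 12. 41.] | top -79 33 [ 7. 11. 41.] | top -69 22 [ 8. 11. 42.] | top -59 17 [37. 41. 44.] | top -49 39 [34. 39. 46.] | top -39 43 [17. 38. 43.] | top -29 30 [15. 39. 44.] | top -19 35 [16. 30. 44.] | top -9 32 [16. 39. 43.] | top 1 37 [15. 32. 44.] | top 11 30 [15. 39. 44.] | top 21 29 [32. 40. 44.] | top 31 34 [38. 40. 44.] | top 41 48 [ 7. 12. 40.] | 
[-0.84148412  0.61033234 -0.1294935 ]
```

The lever is down to about 10° above level (its surface runs from z 51 to 43 mm). Finishing the push in small steps with force checks.

```bash
python3 -m creep '{"travel":[[-0.0003,-0.0017,-0.004],[-0.0001,-0.001,-0.004],[0,0,-0.003],[0,0,-0.002],[0,0,0],[0,0,0]],"rot":[[0,0,0],[0,0,0],[0,0,0],[0,0,0],[0,0,0],[0,0,0]]}'
python3 -m creep '{"travel":[[0,0,-0.001],[0,0,-0.001],[0,0,0],[0,0,0]],"rot":[[0,0,0],[0,0,0],[0,0,0],[0,0,0]]}'
```

```text
time_s: 16.43
tcp_pos: [0.4337, -0.3933, 0.0481]
tcp_rot: [-2.376, -2.054, 0.0]
wrist_force: [-0.9, 0.1, 0.3]
opening: -0.0003
time_s: 16.77
tcp_pos: [0.4338, -0.3936, 0.0465]
tcp_rot: [2.377, 2.054, -0.0]
wrist_force: [-0.6, 0.4, 2.6]
opening: 0.0001
```

```bash
python3 -m creep '{"travel":[[0,0,-0.001],[0,0,-0.001],[0,0,0],[0,0,0]],"rot":[[0,0,0],[0,0,0],[0,0,0],[0,0,0]]}'
python3 -m creep '{"travel":[[0,0,-0.0008],[0,0,-0.0007],[0,0,0],[0,0,0]],"rot":[[0,0,0],[0,0,0],[0,0,0],[0,0,0]]}'
```

```text
time_s: 17.1
tcp_pos: [0.434, -0.3936, 0.046]
tcp_rot: [2.375, 2.053, -0.0]
wrist_force: [-4.0, 4.2, 17.5]
opening: 0.0003
time_s: 17.43
tcp_pos: [0.4341, -0.3937, 0.0457]
tcp_rot: [2.375, 2.052, -0.0]
wrist_force: [-5.9, 6.6, 29.3]
opening: 0.0
```

The push meets a stiff stop at z ≈ 46 mm, the expected height of the level grip (46.5 mm). Backing off and checking with depth.

```bash
python3 -m creep '{"travel":[[0,0,0.004],[0,0,0.015],[0,0,0.03],[0,0,0.03],[0,0.03,0.03],[0,0.03,0.02],[0,0.03,0.02],[0,0.03,0.01],[0,0,0],[0,0,0]],"rot":[[0,0,0],[0,0,0],[0,0,0],[0,0,0],[0,0,0],[0,0,0],[0,0,0],[0,0,0],[0,0,0],[0,0,0]]}'
python3 - <<'E'
from h import *
prof('wrist',-.36,-.09,.010)
d=load('wrist');P=pts(d);yaw=np.radians(-8.2); fy=np.array([-np.sin(yaw),np.cos(yaw)]); fx=np.array([np.cos(yaw),np.sin(yaw)])
u=P[...,:2]@fx-.4866; v=P[...,:2]@fy+.1505; Z=P[...,2]
m=(Z>.036)&(Z<.047)&(abs(u)<.025)&(v>-.075)&(v<.05)
h,e=np.histogram(v[m],bins=np.arange(-.075,.051,.002)); print([(round(x*1000),int(n)) for x,n in zip(e,h)])
m2=m&(v>-.02)&(v<.02); print('sink u range',np.percentile(u[m2],[1,99]),'z',np.percentile(Z[m2],[50,95]))
for a in(-.025,0,.022):
    k=m&(abs(v-a)<.004); print(a,np.percentile(u[k],[2,98]),np.percentile(Z[k],90))
print(robot.observe()['wrist_force'])
E
```

```text
time_s: 18.27
tcp_pos: [0.4342, -0.273, 0.2022]
tcp_rot: [2.373, 2.055, 0.0]
wrist_force: [0.3, -0.9, 0.1]
opening: 0.0001
wrist -169 16 [-2. -2. -1.] | wrist -159 54 [-2. -2. -1.] | wrist -149 105 [-2. -1. 43.] | wrist -139 118 [ 8. 41. 43.] | wrist -129 127 [ 8. 42. 43.] | wrist -119 188 [ 8. 40. 43.] | wrist -109 217 [ 8. 40. 43.] | wrist -99 224 [ 8. 41. 43.] | wrist -89 293 [ 7. 37. 42.] | wrist -79 201 [ 7.  9. 42.] | wrist -69 622 [  8. 257. 262.] | wrist -59 1628 [ 42. 249. 258.] | wrist -49 4557 [ 42. 268. 284.] | wrist -39 272 [25. 39. 41.] | wrist -29 241 [15. 40. 42.] | wrist -19 254 [15. 40. 42.] | wrist -9 257 [15. 40. 42.] | wrist 1 268 [15. 39. 42.] | wrist 11 282 [15. 39. 42.] | wrist 21 302 [16. 39. 42.] | wrist 31 324 [38. 39. 41.] | wrist 41 239 [ 7. 37. 40.] | wrist 51 252 [-3. -0.  9.] | 
[(-75, 14), (-73, 13), (-71, 16), (-69, 17), (-67, 13), (-65, 15), (-63, 14), (-61, 15), (-59, 16), (-57, 13), (-55, 17), (-53, 29), (-51, 54), (-49, 64), (-47, 54), (-45, 53), (-43, 43), (-41, 18), (-39, 50), (-37, 92), (-35, 94), (-33, 95), (-31, 91), (-29, 44), (-27, 46), (-25, 41), (-23, 43), (-21, 50), (-19, 36), (-17, 42), (-15, 49), (-13, 36), (-11, 49), (-9, 40), (-7, 36), (-5, 54), (-3, 36), (-1, 51), (1, 41), (3, 47), (5, 54), (7, 48), (9, 56), (11, 45), (13, 57), (15, 45), (17, 48), (19, 53), (21, 39), (23, 57), (25, 37), (27, 86), (29, 102), (31, 153), (33, 153), (35, 102), (37, 153), (39, 140), (41, 118), (43, 100), (45, 0), (47, 0)]
sink u range [-0.01458628  0.01305054] z [0.04077746 0.0419333 ]
-0.025 [-0.01449256  0.01312564] 0.041765772992041685
0 [-0.01455355  0.01260174] 0.04179905127956651
0.022 [-0.01461164  0.01259323] 0.04173775688968397
[ 1.32322636 -0.41313819 -0.56181022]
```

```bash
python3 -m creep '{"travel":[[-0.015,-0.02,0.004],[-0.018,-0.022,0.004],[-0.018,-0.022,0.004],[-0.018,-0.022,0.004],[-0.018,-0.022,0.004],[-0.018,-0.022,0],[-0.018,-0.022,0],[-0.018,-0.022,0],[-0.018,-0.022,0],[-0.018,-0.022,0]],"rot":[[0,0,0],[0,0,0],[0,0,0],[0,0,0],[0,0,0],[0,0,0],[0,0,0],[0,0,0],[0,0,0],[0,0,0]]}'
python3 - <<'E'
from h import *
o=load('top')['color']
import shutil
prof('top',-.38,-.09,.010); prof('side',-.38,-.09,.010)
d=load('side'); hsv=d['color']
P=pts(load('top')); a=P[165:265,190:250]; X,Y,Z=a[...,0],a[...,1],a[...,2]
m=(Z>.024)&(Z<.05); r=X*np.cos(np.radians(-11))+Y*np.sin(np.radians(-11))
h,e=np.histogram(r[m],bins=np.arange(.35,.53,.006)); print([(round(x*1000),int(n)) for x,n in zip(e,h)])
# dark pixels of the grip in top image
c=load('top')['color'].astype(int); k=(c.max(-1)<40); k[:200]=0;k[250:]=0;k[:,:420]=0;k[:,490:]=0
v,u=np.nonzero(k); print('dark',len(u),u.min() if len(u) else 0,u.max() if len(u) else 0)
p=[ray(load('top'),x,y,.038)[:2] for x,y in zip(u,v)]; q=np.array(p); yaw=np.radians(-8.2)
print('fy',np.percentile(q@[-np.sin(yaw),np.cos(yaw)]+.1505,[2,50,98]),'fx',np.percentile(q@[np.cos(yaw),np.sin(yaw)]-.4866,[2,50,98]))
print(robot.observe()['time_s'])
E
```

```text
time_s: 19.15
tcp_pos: [0.2549, -0.4939, 0.2199]
tcp_rot: [-2.377, -2.051, -0.001]
wrist_force: [0.1, -0.2, -0.7]
opening: 0.0001
top -230 26 [-4. -0.  2.] | top -220 13 [-2.  1.  4.] | top -210 4 [-1. -1.  0.] | top -199 23 [ 0. 43. 47.] | top -189 26 [-2. 43. 47.] | top -179 29 [-3. 44. 49.] | top -169 33 [-2. 43. 47.] | top -159 38 [-2. 42. 48.] | top -149 27 [-1. 42. 47.] | top -139 24 [ 9. 41. 45.] | top -129 17 [ 8. 41. 46.] | top -119 27 [ 9. 42. 46.] | top -109 32 [10. 41. 44.] | top -99 32 [ 9. 40. 45.] | top -89 34 [ 8. 12. 43.] | top -79 29 [ 7. 11. 44.] | top -69 22 [ 7. 10. 46.] | top -59 14 [37. 43. 45.] | top -49 35 [34. 40. 45.] | top -39 33 [19. 40. 43.] | top -29 24 [17. 40. 45.] | top -19 29 [17. 32. 44.] | top -9 25 [16. 41. 45.] | top 1 28 [17. 35. 44.] | top 11 27 [17. 39. 44.] | top 21 24 [32. 40. 45.] | top 31 29 [37. 40. 43.] | top 41 43 [ 7. 12. 40.] | top 51 30 [-3. -0. 10.] | top 61 25 [-3. -0.  2.] | 
side -230 7 [-1.  1.  2.] | side -210 4 [1. 3. 4.] | side -199 5 [ 1.  2. 35.] | side -189 7 [ 2. 43. 48.] | side -179 9 [14. 45. 47.] | side -169 6 [15. 45
[... 165 characters left out ...]
 29. 46.] | side -99 4 [15. 38. 45.] | side -19 3 [41. 42. 44.] | side -9 4 [42. 42. 44.] | side 1 7 [41. 42. 44.] | side 11 7 [39. 42. 44.] | side 21 6 [39. 41. 44.] | side 31 20 [16. 40. 44.] | side 41 56 [ 3. 22. 42.] | side 51 20 [ 1.  6. 12.] | side 61 8 [-1.  2.  3.] | 
[(350, 23), (356, 21), (362, 22), (368, 21), (374, 0), (380, 0), (386, 0), (392, 0), (398, 0), (404, 0), (410, 0), (416, 21), (422, 24), (428, 23), (434, 19), (440, 18), (446, 0), (452, 20), (458, 23), (464, 29), (470, 24), (476, 21), (482, 0), (488, 20), (494, 25), (500, 28), (506, 28), (512, 28), (518, 1), (524, 0)]
dark 82 463 479
fy [-0.19527082 -0.17296086 -0.15310395] fx [-0.0073412  -0.00055105  0.00566697]
19.25
```

```bash
python3 -c "
from plant import robot
print(robot.close_job())"
```

```text
the job is handed in; nothing more can be done
None
```

The uncut heat sink is clamped in the fixture with the lever fully down, and the job was handed in at about 19 s of the 58 s allowed.

**What I did:** The uncut sink was the second from the robot side. I lifted it out by its ends, set it on the free bench, and gripped it again across its width. I then lowered it into the channel and pressed the lever down with the shut fingers. At the end of its travel the lever met a stiff stop; I pressed to about 30 N there, then backed off.

**Last checks, all from depth readings:**
- **Sink:** it lies flat and square, with its top at z ≈ 42 mm as expected. The jaw sits against one end, and the readings fit the sink spanning about −29 to +29 mm between the jaws.
- **Lever:** it is level, with the grip's top at about 47 mm along its whole length.
- **Rack:** the target's bay is empty and the other four sinks are still in place.
- **Robot:** the arm is clear and touching nothing.

**Not confirmed:** I had used all 12 picture views before the lever was down, so I never saw the clamped state in a picture. I did not measure the other items on the bench again. The arm never went near them, and no unexpected contact force appeared.

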